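# Bolt the records case shut

### The arm

A 6-joint arm with a two-finger parallel gripper is mounted at the origin on the work surface. World frame = base frame: x ahead of the robot, y to its left, z up, the work surface at z = 0. Lengths are in m, angles in degrees, forces in N, time in s.
With the tool pointing down it reaches from about 0.4 to 0.825 m from the base axis. Payload 7 kg.
Tool frame: the origin (TCP) lies midway between the tips of the shut fingers; the grasp point (between the pads) lies 19 mm behind it (grip_depth is the distance from the TCP to the grasp point, in m); z points along the fingers, y is the direction in which the jaws open and shut (so a half turn about z gives the same grasp; the last joint's range is limited). The gripper opens to 88 mm and grips with 3 to 60 N. Pads are 19 mm wide; open, the fingers measure 130 mm over their backs; the gripper's body (78 mm by 193 mm) begins 47 mm behind the grasp point.
Start: joints at [93.398, 20.546, 0.682, 0, -70.136, -16.507], TCP at [0.153, 0.657, 0.227] pointing down, gripper open.
Joint ranges: [-176.03, 176.03], [-82.01, 121.73], [-58.28, 71.71], [-173.87, 95.51], [-174.79, -0.11], [-173.66, 173.66]. Speed limits (degrees/s): [136.94, 136.94, 172.46, 180, 180, 180].

### API

Orientations are given as [roll, pitch, yaw] about the fixed x, y, z axes, in that order (R = Rz(yaw) Ry(pitch) Rx(roll)).
In Python, from plant import * gives the robot as it stands.
- The arm moves only by the shell command python3 -m inch 'ROWS'. ROWS is JSON, a list of rows, each an object of numbers: "ax", "ay", "az": the turn, a rotation vector about the tool's x, y, z in degrees; "dx", "dy", "dz": the shift along the tool's x, y, z in mm; "fingers": the finger opening in mm, from 0 to 87.6. In form: [{"ax": .., "ay": .., "az": .., "dx": .., "dy": .., "dz": .., "fingers": ..}, ...]. A call has 1 to 8 rows; each row is the pose to reach, as a shift and turn from the pose commanded when the call began, along the tool's axes at that moment; what a row does not reach only later rows make up. A row lasts 1/8 s, in which the tool goes at most 62.5 mm and 10.7 degrees, less where a joint would pass 70% of its speed; a pose out of reach is approached as far as the arm can. A call with a gripper value outside its range is refused whole. The fingers move at their own pace and stop on an object; the grip force is fixed at half the most. Time passes only in rows, so rows that repeat a pose let the fingers close. It gives the time, the measured TCP pose, the force and the opening at its end, in the units of the state.
- get_obs(): the state, without advancing time (a new reading comes with each control period).
- snapshot(name): name is "scene" or "top" or "wrist"; returns a dict with "image" (384x512x3 uint8, red, green, blue), "fx", "fy", "cx", "cy" (pixels), "rvec" (rotation vector, rad) and "tvec" (3), from world to camera coordinates, as OpenCV has them. Camera axes: x right, y down, z forward; pixel columns grow to the right and rows downward; lengths in m; the calibration is good to about 2 mm. A picture is of the moment at which its call begins. There is no depth.
- close_job(): hands the job in, once; it reports no verdict.
Trained networks look in the newest picture that a camera, given by its name, has taken for a name from the list of things; names that differ only in an ending like _2 or _b are one class to them, and where a whole thing is asked for, a point or a joint stands for the part that bears it (a point fixed in the world has none). Each returns a list of dicts, best first, with "score" (0 to 1); they miss things now and then, are a little off and sometimes report something else, mostly with a low value. They report only what shows in the picture. A call takes as long as a camera call.
- search_frame(target, camera): "bbox" ([centre column, centre row, width, height] in pixels, round what is visible of it).
- trace(target, camera): "mask" (384x512 bool, what is visible of it) and "bbox" ([centre column, centre row, width, height] in pixels, round what is visible of it).
- landmark_of(target, camera): "position" ([column, row] in pixels: a listed point, or the origin of a listed thing).
The state is a dict: "clock": time; "joint_pos": joint angles; "qvel": joint speeds; "tau": joint torques, N m; "tool_pos": TCP position; "orientation": TCP orientation; "force": force on the tool from outside, world axes, zero at the start; "moment": the same for the moment, N m; "opening": finger opening in m.
Only numpy, scipy, OpenCV 4.12 (cv2) and the standard library are available. Lean on these libraries where they do the work, as an engineer would, in place of code of your own. Each camera call takes 0.05 s, during which the arm holds its last target.

### The job

Lock the records case with the barrel bolt on its top: lift the bolt's red-knobbed handle up out of its rest notch, slide the bolt across until the handle comes up against the stop of the yellow keeper piece, then turn the handle all the way down into the keeper notch and let go. Do it gently, by feel: the yellow piece can sit anywhere along its adjustment, so never force the handle against it, and leave the other things on the case and desk where they are.

Things in the scene. Friction and masses are not known exactly. Their poses are not given: they have to be found in the camera images.
- case: Flat steel records case, fixed to the desk, 264 x 400 mm, 90 mm high; origin at the centre of its underside, z up. Grey lid on the -y side of its top, blue-grey fixed deck on the +y side. The barrel bolt lies across both along the case's y axis and shoots to +y; its rod is 12 mm thick, axis at x = -10, z = 118 mm of the case frame.
- rail (a point): Middle of the top edge of the steel rail beside the rod (axes as the case's): 4 mm thick, along y, 20 mm to the -x side of the rod axis, its top 12 mm above that axis. It keeps the handle from coming down between the rest notch and the keeper; the rest notch is a 14 mm gap in it.
- keeper: Dark steel keeper base fixed on the case's deck, with a loop for the rod's end; origin on its underside below the rod axis, at x = -10, y = 17, z = 90 mm of the case frame, axes as the case's. It carries the yellow strike. The handle may press on keeper and strike with at most 15 N.
- notch_mid (a point): Fixed point on the rod axis, 28 mm above the keeper's origin: mid-place of the keeper notch. The yellow strike with the notch is clamped anywhere within 25 mm of it either way along y; its true place is NOT measured. In the case's +y order: low wall 52 mm long (26 mm to -x of the axis, 15 mm above it), notch 11 mm wide, stop plate (7 to 25 mm to -x, 24 mm above the axis).
- bolt (a joint): Slide of bolt and handle along the case's +y, m: about 0 parked; 0.092 with the handle at notch_mid; 0.065 to 0.119 when in the keeper notch, as the strike is set. Rubs with about 4 N, stays where left. A handle touching the stop stands over the notch with 3 mm to spare on the near side.
- handle (a joint): Swing of the handle about the rod axis, rad: 0 = fully down, pointing to the case's -x and 0.21 rad above level; grows as the knob is lifted, up to 0.87. It clears rail and low wall, and can slide, above about 0.50 (best 0.65 to 0.8). It comes down near 0 only in the rest or keeper notch. Friction 0.06 N m (1 N at the knob): it stays where left.
- knob (a point): Centre of the red ball knob, 22 mm across, 65 mm from the rod axis on a square bar 8 mm thick. Fully down it is 64 mm to the -x side of the rod axis and 132 mm above the desk (42 mm above the case's top). Pinched along the case's y axis the ball turns between the fingers as the handle swings. Axes turn with the handle.
- padlock: Bystander: brass padlock 28 x 34 x 16 mm lying on the deck; origin at its underside.
- stamp: Bystander: wooden rubber stamp, 32 mm wide, 56 mm high, standing on the lid; origin at its underside.
- mug: Bystander: blue mug, 80 mm wide, 95 mm high, on the desk; origin at its underside.
- tape: Bystander: roll of packing tape lying flat, 100 mm wide, 45 mm high; origin at its underside.
- stapler: Bystander: stapler 140 x 36 x 55 mm on the desk; origin at its underside.
- pencup: Bystander: empty grey pen cup, 80 mm wide, 100 mm high; origin at its underside.
- carton: Bystander: small cardboard carton 50 x 75 x 90 mm; origin at its underside.

How it is judged:
By the outcome, as a careful person would: the job done as asked, in the order asked, and still so for the second after the job is handed in, with the robot touching nothing.
It also fails if it takes over 48 s, if anything falls off the work surface, if the arm or the gripper's body presses on something with over 40 N, if the wrist force passes 120 N, or if a joint passes its speed limit or range.

## Working session

There is one attempt and no reset: what is moved stays moved. The work goes in short steps, Python scripts to look and compute and a shell command to move; the robot and the scene stay as the last step left them, time stands still between calls to the robot, and variables do not carry over. Pictures are saved under pics/ and viewed, and the job is handed in when it is done.

```bash
ls; mkdir -p pics; python3 - <<'E'
from plant import *
import cv2
o=get_obs(); print(o)
for n in ["scene","top","wrist"]:
    s=snapshot(n); cv2.imwrite(f"pics/{n}0.png",s["image"][:,:,::-1]); print(n,s["fx"],s["fy"],s["cx"],s["cy"],s["rvec"],s["tvec"])
    for t in ["knob","notch_mid","rail","keeper","case","padlock","stamp"]:
        r=landmark_of(t,n); print(t,[(round(q["score"],2),[round(float(v),1) for v in q["position"]]) for q in r[:2]])
E
```

```text
pics
{'clock': 0.0, 'joint_pos': array([ 9.33983490e+01,  2.05907655e+01,  6.35962787e-01, -2.02532243e-02,
       -7.01360073e+01, -1.65073408e+01]), 'qvel': array([-0.06178624,  0.05974807, -0.02289336,  0.12638047, -0.03100977,
       -0.06518248]), 'tau': array([-7.88643720e-04, -5.82728684e+01,  2.93062609e+01,  6.99710727e+00,
        6.99476586e-03, -1.60083887e-04]), 'tool_pos': array([0.15300116, 0.65694607, 0.22564645]), 'orientation': array([ 1.79907523e+02, -7.55030365e-03, -1.31158827e+01]), 'force': array([-0.26764685, -0.46832085,  0.53566509]), 'moment': array([0.02180362, 0.02105795, 0.03158611]), 'opening': 0.08761968474290015}
scene 459.6114470950854 459.6114470950854 254.61995597633697 190.81108802150874 [ 1.79341391  2.02854587 -0.56859024] [ 0.07676869 -0.38289506  1.74055281]
knob [(0.59, [236.2, 185.4]), (0.38, [110.6, 187.1])]
notch_mid [(0.72, [260.9, 205.5])]
rail [(0.94, [241.1, 196.0])]
keeper [(0.85, [266.8, 209.7]), (0.74, [402.1, 269.0])]
case [(0.55, [260.9, 225.9]), (0.2, [291.4, 245.5])]
padlock [(0.68, [290.0, 240.5])]
stamp [(0.72, [109.7, 187.6])]
top 452.2243049880037 452.2243049880037 256.5502622193122 195.31534688347887 [ 2.14968151 -2.19386479  0.12581548] [-0.00191055  0.54320498  1.70820899]
knob []
notch_mid [(0.92, [248.9, 183.9])]
rail [(0.71, [266.1, 187.6])]
keeper [(0.58, [249.2, 186.4])]
case [(0.85, [253.0, 185.3])]
padlock [(0.39, [227.4, 164.7]), (0.37, [132.2, 247.2])]
stamp [(0.43, [276.1, 157.7])]
wrist 281.151585586558 281.151585586558 256.301784735736 192.08452029593238 [-1.83995653  2.31597413  0.31341536] [ 0.67617995 -0.03357596  0.39046305]
knob []
notch_mid []
rail []
keeper []
case []
padlock []
stamp []
```

View pics/scene0.png

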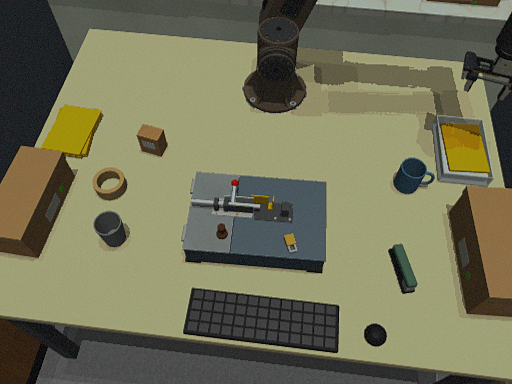

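View pics/top0.png

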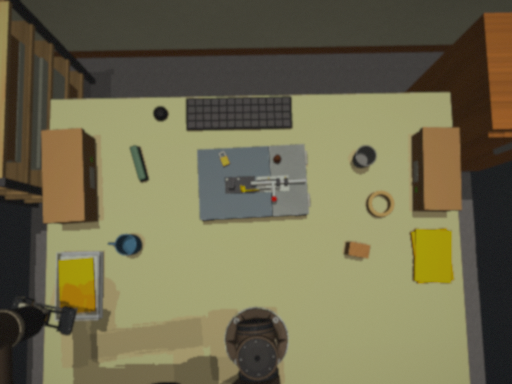

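View pics/wrist0.png

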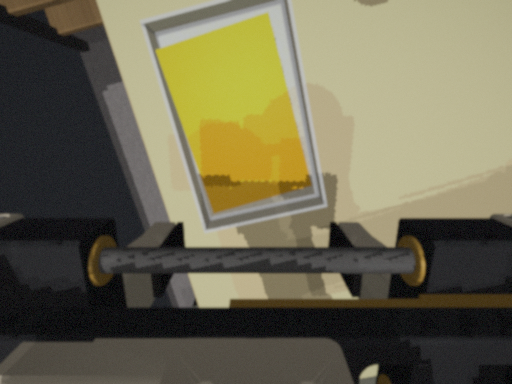

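The knob shows at about (235,183) in scene and (274,199) in top. The case is nearly aligned with the world axes, with the knob on the robot's side. Next I fit the case pose.

```bash
cat > h.py <<'E'
from plant import *
import numpy as np, cv2
from scipy.optimize import least_squares
def cam(s): 
    K=np.array([[s["fx"],0,s["cx"]],[0,s["fy"],s["cy"]],[0,0,1]]); R=cv2.Rodrigues(np.array(s["rvec"],float))[0]; return K,R,np.array(s["tvec"],float)
def proj(s,P):
    K,R,t=cam(s); q=(K@(R@np.atleast_2d(P).T+t[:,None])).T; return q[:,:2]/q[:,2:]
def onz(s,px,z):
    K,R,t=cam(s); d=R.T@np.linalg.inv(K)@np.array([px[0],px[1],1.]); c=-R.T@t; return c+d*(z-c[2])/d[2]
def crop(s,c,w,h,k,fn):
    x,y=int(c[0]-w/2),int(c[1]-h/2); im=s["image"][y:y+h,x:x+w,::-1]
    cv2.imwrite(fn,cv2.resize(im,None,fx=k,fy=k,interpolation=cv2.INTER_CUBIC)); print("crop origin",x,y)
E
python3 - <<'E'
from h import *
S=snapshot("scene");T=snapshot("top")
crop(S,(255,218),160,120,5,"pics/s1.png");crop(T,(253,182),130,96,6,"pics/t1.png")
for s,n in((S,"scene"),(T,"top")):
    m=trace("case",n); 
    if m: print(n,m[0]["score"],m[0]["bbox"]); np.save(n+"_case.npy",m[0]["mask"])
    m=trace("knob",n); print([(q["score"],q["bbox"]) for q in m[:2]])
    print("notch z=.118",[onz(s,q["position"],.118).round(4) for q in landmark_of("notch_mid",n)[:1]],"keeper z=.09",[onz(s,q["position"],.09).round(4) for q in landmark_of("keeper",n)[:1]],"case",[onz(s,q["position"],0).round(4) for q in landmark_of("case",n)[:1]],"rail",[onz(s,q["position"],.13).round(4) for q in landmark_of("rail",n)[:1]])
E
```

```text
crop origin 175 158
crop origin 188 134
scene 0.7 [254.4, 222.1, 147.9, 104.1]
[]
notch z=.118 [array([0.577 , 0.0155, 0.118 ])] keeper z=.09 [array([0.5709, 0.027 , 0.09  ])] case [array([0.5919, 0.0088, 0.    ])] rail [array([ 0.5652, -0.0496,  0.13  ])]
top 0.95 [254.4, 182.8, 115.9, 79.3]
[(0.63, [275.3, 197.0, 7.6, 12.0])]
notch z=.118 [array([0.5802, 0.0205, 0.118 ])] keeper z=.09 [array([0.5831, 0.013 , 0.09  ])] case [array([0.589 , 0.0021, 0.    ])] rail [array([ 0.5558, -0.0436,  0.13  ])]
```

View pics/s1.png

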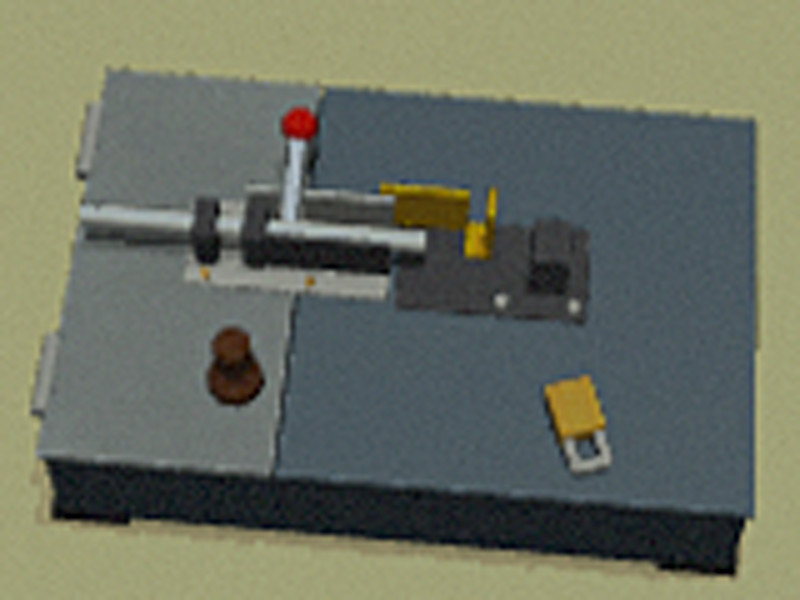

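View pics/t1.png

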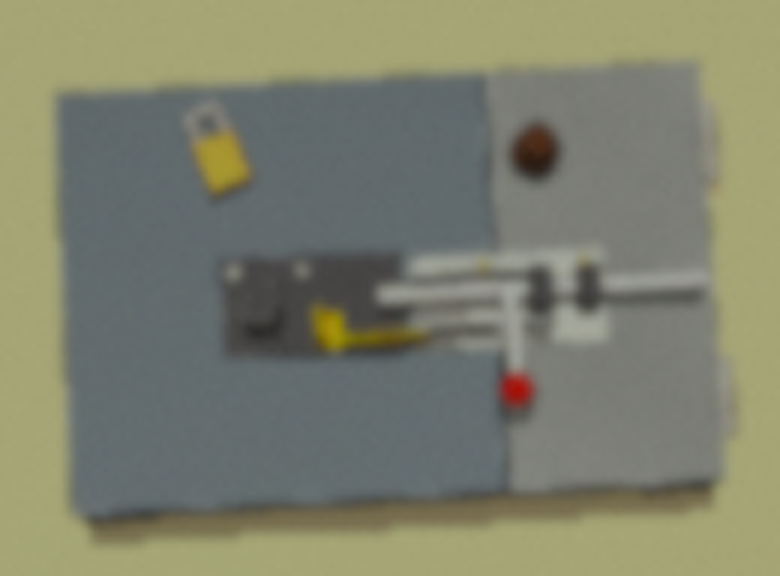

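The scene crop shows the knob at (299,124), the stop plate at (488,215) and the four lid corners. The top crop shows the knob at (516,390). I'll fit the pose from the corners and segment the red and yellow pixels.

```bash
python3 - <<'E'
from h import *
S=snapshot("scene");T=snapshot("top")
f=lambda p,o,k:(np.array(p,float)+.5)/k-.5+np.array(o)
ps=f([(108,70),(755,117),(750,515),(40,457)],(175,158),5)
pt=f([(720,482),(77,517),(58,92),(697,62)],(188,134),6)
L=np.array([[-.132,-.2,.09],[-.132,.2,.09],[.132,.2,.09],[.132,-.2,.09]])
def W(v,P): 
    c,s=np.cos(v[2]),np.sin(v[2]); return np.atleast_2d(P)@np.array([[c,s,0],[-s,c,0],[0,0,1]])+[v[0],v[1],0]
for sel in ("s","t","st"):
    fn=lambda v:np.concatenate([(proj(c,W(v,L))-p).ravel() for c,p,n in((S,ps,"s"),(T,pt,"t")) if n in sel])
    r=least_squares(fn,[.59,0,0]); print(sel,r.x[:2],np.degrees(r.x[2]),np.abs(r.fun).round(1))
v=r.x;np.save("case.npy",v)
print("notch_mid",W(v,[-.01,.017,.118]))
uv={}
for s,n in((S,"scene"),(T,"top")):
    i=s["image"].astype(int);m=(i[:,:,0]>130)&(i[:,:,1]<70)&(i[:,:,2]<70)
    y,x=np.nonzero(m); k=(abs(x-255)<60)&(abs(y-195)<40); uv[n]=(x[k].mean(),y[k].mean()); print(n,uv[n],k.sum())
fn=lambda P:np.concatenate([proj(S,P)[0]-uv["scene"],proj(T,P)[0]-uv["top"]])
k=least_squares(fn,[.55,-.05,.13]);print("knob tri",k.x,k.fun.round(2))
for s,n in((S,"scene"),(T,"top")): print(n,onz(s,uv[n],.132))
kl=np.array([-.074,.017-.092,.132]);print("knob pred",W(v,kl))
c,s_=np.cos(v[2]),np.sin(v[2]);
def loc(P): d=np.array(P)-[v[0],v[1],0]; return np.array([c*d[0]+s_*d[1],-s_*d[0]+c*d[1],d[2]])
print("knob local",loc(k.x))
# stop plate top edge, z=.142
print("stop top in case frame", [loc(onz(S,f(q,(175,158),5),.142)).round(4) for q in((492,187),(488,187))])
E
```

```text
s [ 5.90436203e-01 -4.59485410e-05] 2.1057196616347937 [0.2 0.1 0.4 0.2 0.4 0.1 0.2 0.1]
t [0.5891471  0.00233018] 1.7712215367166206 [0.7 0.1 0.6 0.2 0.1 0.2 0.  0.1]
st [0.5898824  0.00085743] 1.9658600336767313 [0.7 0.3 0.  0.3 0.6 0.1 0.  0.4 1.2 0.3 0.  0.2 0.2 0.1 0.3 0.4]
notch_mid [[0.57930512 0.01750438 0.118     ]]
scene (np.float64(234.5), np.float64(182.0)) 26
top (np.float64(273.88235294117646), np.float64(198.41176470588235)) 17
knob tri [ 0.51928626 -0.07526995  0.13693927] [ 0.32  0.02  0.39 -0.04]
scene [ 0.51617845 -0.07679029  0.132     ]
top [ 0.51963726 -0.07412348  0.132     ]
knob pred [[ 0.51849875 -0.07663693  0.132     ]]
knob local [-0.07316606 -0.07366084  0.13693927]
stop top in case frame [array([-0.0357,  0.0414,  0.142 ]), array([-0.0355,  0.0391,  0.142 ])]
```

```bash
cat >> h.py <<'E'
from scipy.spatial.transform import Rotation as Ro
CY=1.97
def conv(p,rpy=(180,0,CY)):
    o=get_obs(); R=Ro.from_euler("xyz",o["orientation"],degrees=True); R2=Ro.from_euler("xyz",rpy,degrees=True)
    print("d mm",(R.inv().apply(np.array(p)-o["tool_pos"])*1000).round(1),"rotvec",(R.inv()*R2).as_rotvec(degrees=True).round(2),"at",o["tool_pos"].round(4),o["force"].round(1),round(o["clock"],2))
E
python3 -c "
from h import *
conv([.40,.25,.25],(180,0,-5)); conv([.518,-.076,.22])"
```

```text
d mm [332.9 340.8 -23.4] rotvec [ 0.   -0.   -8.11] at [0.1531 0.6574 0.2266] [-0.3 -0.2 -0.4] 2.0
d mm [521.7 631.5   6.6] rotvec [  0.     0.   -15.08] at [0.1531 0.6574 0.2266] [-0.3 -0.2 -0.4] 2.0
```

```bash
python3 -m inch '[{"dx":42,"dy":43,"dz":-5,"az":-1,"fingers":50},{"dx":84,"dy":86,"dz":-10,"az":-2,"fingers":50},{"dx":126,"dy":129,"dz":-15,"az":-3,"fingers":50},{"dx":168,"dy":172,"dz":-20,"az":-4,"fingers":50},{"dx":210,"dy":215,"dz":-20,"az":-5,"fingers":50},{"dx":252,"dy":258,"dz":-20,"az":-6,"fingers":50},{"dx":293,"dy":300,"dz":-20,"az":-7,"fingers":50},{"dx":333,"dy":341,"dz":-20,"az":-8,"fingers":50}]'; python3 -c "
from h import *
conv([.518,-.076,.22])"
```

```text
d mm [521.7 631.5   6.6] rotvec [  0.     0.   -15.08] at [0.1531 0.6574 0.2266] [-0.3 -0.2 -0.4] 2.0$[0]: bad value
```

```bash
python3 -m inch '[{"ax":0,"ay":0,"az":-1,"dx":42,"dy":43,"dz":-5,"fingers":50},{"ax":0,"ay":0,"az":-2,"dx":84,"dy":86,"dz":-10,"fingers":50},{"ax":0,"ay":0,"az":-3,"dx":126,"dy":129,"dz":-15,"fingers":50},{"ax":0,"ay":0,"az":-4,"dx":168,"dy":172,"dz":-20,"fingers":50},{"ax":0,"ay":0,"az":-5,"dx":210,"dy":215,"dz":-20,"fingers":50},{"ax":0,"ay":0,"az":-6,"dx":252,"dy":258,"dz":-20,"fingers":50},{"ax":0,"ay":0,"az":-7,"dx":293,"dy":300,"dz":-20,"fingers":50},{"ax":0,"ay":0,"az":-8,"dx":333,"dy":341,"dz":-20,"fingers":50}]'; python3 -c "
from h import *
conv([.518,-.076,.22])"
```

```text
clock: 3.0
tool_pos: [0.4008, 0.2481, 0.2471]
orientation: [-179.9, -0.0, -5.1]
force: [0.0, 0.9, 0.4]
opening: 0.0498
d mm [145.3 312.5  26.9] rotvec [-0.06 -0.05 -7.02] at [0.4008 0.2481 0.2471] [0.  0.9 0.4] 3.0
```

```bash
python3 -m inch '[{"ax":0,"ay":0,"az":-1,"dx":20,"dy":50,"dz":0,"fingers":50},{"ax":0,"ay":0,"az":-2,"dx":45,"dy":100,"dz":0,"fingers":50},{"ax":0,"ay":0,"az":-3,"dx":70,"dy":150,"dz":5,"fingers":50},{"ax":0,"ay":0,"az":-4,"dx":95,"dy":200,"dz":10,"fingers":50},{"ax":0,"ay":0,"az":-5,"dx":120,"dy":250,"dz":20,"fingers":50},{"ax":0,"ay":0,"az":-6,"dx":135,"dy":290,"dz":25,"fingers":50},{"ax":0,"ay":0,"az":-7,"dx":145,"dy":313,"dz":27,"fingers":50},{"ax":0,"ay":0,"az":-7,"dx":145,"dy":313,"dz":27,"fingers":50}]'; python3 - <<'E'
from h import *
conv([.518,-.076,.113])
s=snapshot("wrist"); cv2.imwrite("pics/w2.png",s["image"][:,:,::-1])
i=s["image"].astype(int);m=(i[:,:,0]>110)&(i[:,:,1]<60)&(i[:,:,2]<60); y,x=np.nonzero(m);print(x.mean(),y.mean(),m.sum(), onz(s,(x.mean(),y.mean()),.132))
print(proj(s,[.518,-.076,.132]))
E
```

```text
clock: 4.0
tool_pos: [0.5167, -0.0764, 0.2192]
orientation: [180.0, 0.0, 1.7]
force: [-0.8, 0.1, -0.2]
opening: 0.05
d mm [  1.4  -0.4 106.2] rotvec [ 0.01  0.04 -0.23] at [ 0.5167 -0.0764  0.2192] [-0.8  0.1 -0.2] 4.0
253.728 193.016 375 [ 0.51911824 -0.07272047  0.132     ]
[[257.29881586 194.3075718 ]]
```

View pics/w2.png

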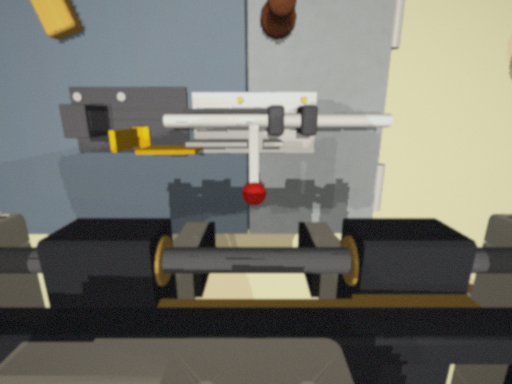

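The wrist view puts the knob at (254,193) between the finger positions, and the yellow wall spans columns ~135–198 with the stop at ~(130,138). I'll estimate the strike from that and descend.

```bash
python3 - <<'E'
from h import *
s=snapshot("wrist"); v=np.load("case.npy")
def W(P):
    c,q=np.cos(v[2]),np.sin(v[2]); return np.atleast_2d(P)@np.array([[c,q,0],[-q,c,0],[0,0,1]])+[v[0],v[1],0]
# predicted px for handle-touching-stop offset o: wall end (low y, high y), stop corners
for o in (-.01,0,.01,.02):
    n=.017+o
    print(o,proj(s,W([[-.036,n-.0055-.052,.133],[-.036,n-.0055,.133],[-.035,n+.0055,.142],[-.017,n+.0055,.142]])).round(0).tolist())
print("knob now local bolt 0 px",proj(s,W([-.074,-.075,.132])))
conv([.5187,-.0735,.113])
crop(s,(160,140),160,80,5,"pics/w3.png")
E
```

```text
-0.01 [[231.0, 152.0], [171.0, 152.0], [155.0, 152.0], [153.0, 130.0]]
0 [[219.0, 152.0], [160.0, 152.0], [143.0, 152.0], [140.0, 130.0]]
0.01 [[208.0, 152.0], [148.0, 152.0], [131.0, 152.0], [128.0, 130.0]]
0.02 [[196.0, 152.0], [137.0, 152.0], [119.0, 152.0], [116.0, 131.0]]
knob now local bolt 0 px [[259.00289372 193.64342498]]
d mm [  2.3  -1.4 106.5] rotvec [-0.    0.01 -0.14] at [ 0.5165 -0.0749  0.2195] [-0.1 -0.2  0.3] 4.1
crop origin 80 100
```

View pics/w3.png

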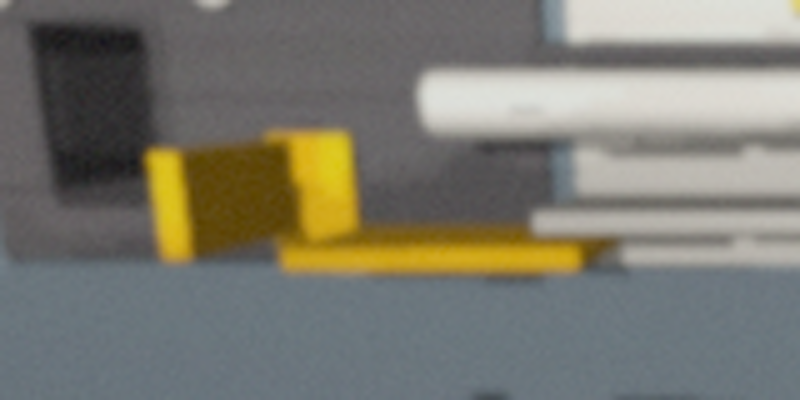

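```bash
python3 -m inch '[{"ax":0,"ay":0,"az":0,"dx":2,"dy":-3,"dz":20,"fingers":50},{"ax":0,"ay":0,"az":0,"dx":2,"dy":-3,"dz":45,"fingers":50},{"ax":0,"ay":0,"az":0,"dx":2,"dy":-3,"dz":70,"fingers":50},{"ax":0,"ay":0,"az":0,"dx":2,"dy":-3,"dz":90,"fingers":50},{"ax":0,"ay":0,"az":0,"dx":2,"dy":-3,"dz":105,"fingers":50},{"ax":0,"ay":0,"az":0,"dx":2,"dy":-3,"dz":106,"fingers":50}]'; python3 - <<'E'
from h import *
conv([.5187,-.0735,.113])
s=snapshot("wrist"); cv2.imwrite("pics/w4.png",s["image"][:,:,::-1])
i=s["image"].astype(int);m=(i[:,:,0]>110)&(i[:,:,1]<60)&(i[:,:,2]<60); y,x=np.nonzero(m);print(x.mean(),y.mean(),m.sum(), onz(s,(x.mean(),y.mean()),.132))
E
```

```text
clock: 4.85
tool_pos: [0.518, -0.0713, 0.1129]
orientation: [180.0, 0.1, 1.9]
force: [-0.3, 0.2, 0.7]
opening: 0.05
d mm [ 0.6  2.2 -0.1] rotvec [ 0.01  0.08 -0.03] at [ 0.518  -0.0713  0.1129] [-0.3  0.2  0.7] 4.85
261.5 240.10597826086956 368 [ 0.52392879 -0.07263704  0.132     ]
```

View pics/w4.png

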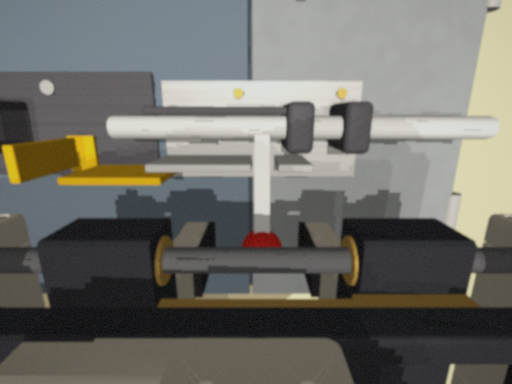

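Knob is between the fingers at about (261,242). The stop face in the pre-descent view suggests a strike offset of about +20 mm, so about 110 mm of travel. Next I centre the gripper and close it.

```bash
python3 -m inch '[{"ax":0,"ay":0,"az":0,"dx":1,"dy":2,"dz":0,"fingers":50},{"ax":0,"ay":0,"az":0,"dx":1,"dy":2,"dz":0,"fingers":30},{"ax":0,"ay":0,"az":0,"dx":1,"dy":2,"dz":0,"fingers":20},{"ax":0,"ay":0,"az":0,"dx":1,"dy":2,"dz":0,"fingers":10},{"ax":0,"ay":0,"az":0,"dx":1,"dy":2,"dz":0,"fingers":10},{"ax":0,"ay":0,"az":0,"dx":1,"dy":2,"dz":0,"fingers":10}]'; python3 - <<'E'
from h import *
o=get_obs();print(o["force"],o["tool_pos"],o["opening"])
a0=.21; 
for th in (0,.2,.4,.6,.72): print(th, 65*(np.cos(.21)-np.cos(th+.21)), 65*(np.sin(th+.21)-np.sin(.21)))
E
```

```text
clock: 5.65
tool_pos: [0.5196, -0.074, 0.1136]
orientation: [180.0, -0.0, 1.9]
force: [-0.0, -1.5, -0.6]
opening: 0.0199
[-0.00342213 -1.53233411 -0.58693161] [ 0.5196181  -0.07397844  0.11364057] 0.01990898396637544
0 0.0 0.0
0.2 3.959155973990305 12.35971282899102
0.4 10.294888297113472 23.68649141653481
0.6 18.754611315206077 33.528772844062786
0.72 24.712800608395245 38.55540266744904
```

```bash
python3 - <<'E'
from h import *
s=snapshot("wrist"); crop(s,(256,230),160,120,5,"pics/w5.png")
s=snapshot("scene"); crop(s,(240,180),100,75,8,"pics/s5.png")
print(get_obs()["opening"])
E
```

```text
crop origin 176 170
crop origin 190 142
0.01993367746832216
```

View pics/w5.png

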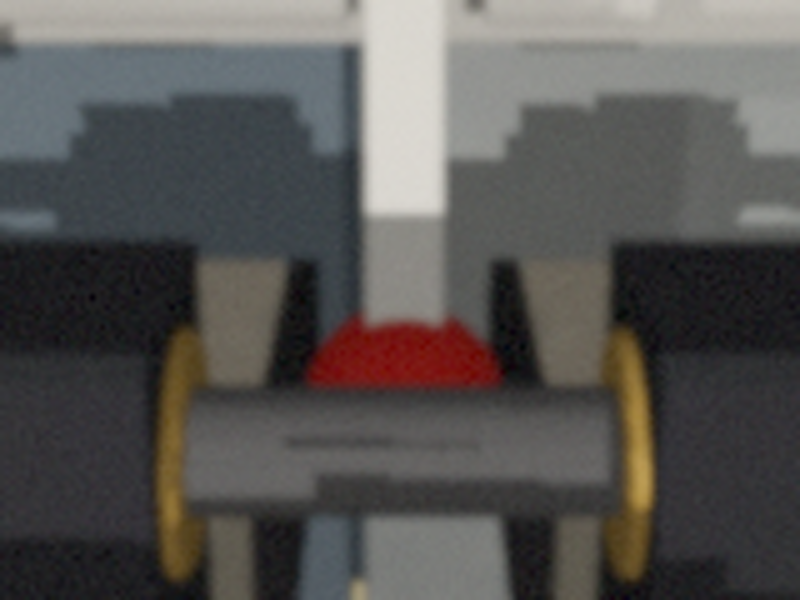

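View pics/s5.png

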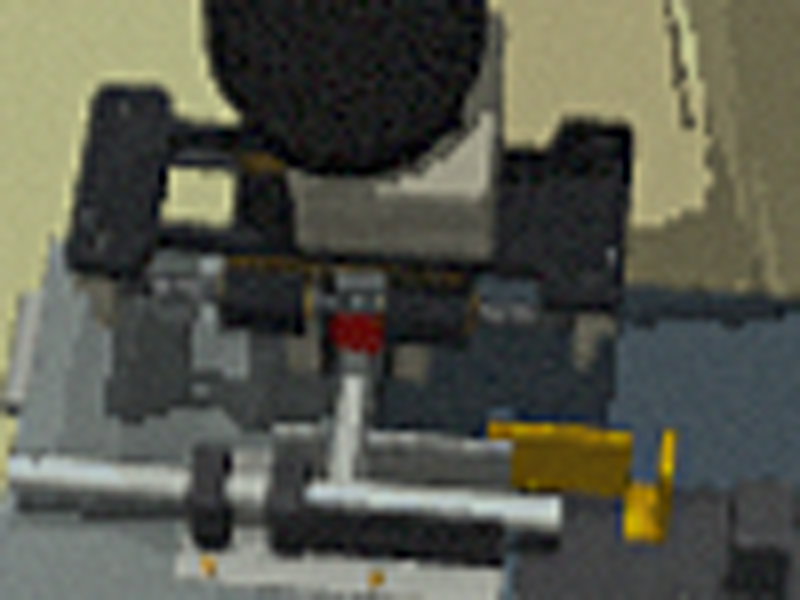

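The ball sits centred between the pads. I lift along the arc, stopping partway to check.

```bash
python3 -m inch '[{"ax":0,"ay":0,"az":0,"dx":1,"dy":0,"dz":-3,"fingers":10},{"ax":0,"ay":0,"az":0,"dx":2,"dy":0,"dz":-6,"fingers":10},{"ax":0,"ay":0,"az":0,"dx":3,"dy":0,"dz":-9,"fingers":10},{"ax":0,"ay":0,"az":0,"dx":4,"dy":0,"dz":-12,"fingers":10}]'
python3 - <<'E'
from h import *
s=snapshot("scene"); crop(s,(240,180),100,75,8,"pics/s6.png")
E
```

```text
clock: 6.25
tool_pos: [0.5236, -0.0738, 0.1257]
orientation: [180.0, 0.0, 1.9]
force: [2.0, -2.3, -4.3]
opening: 0.0203
crop origin 190 142
```

View pics/s6.png

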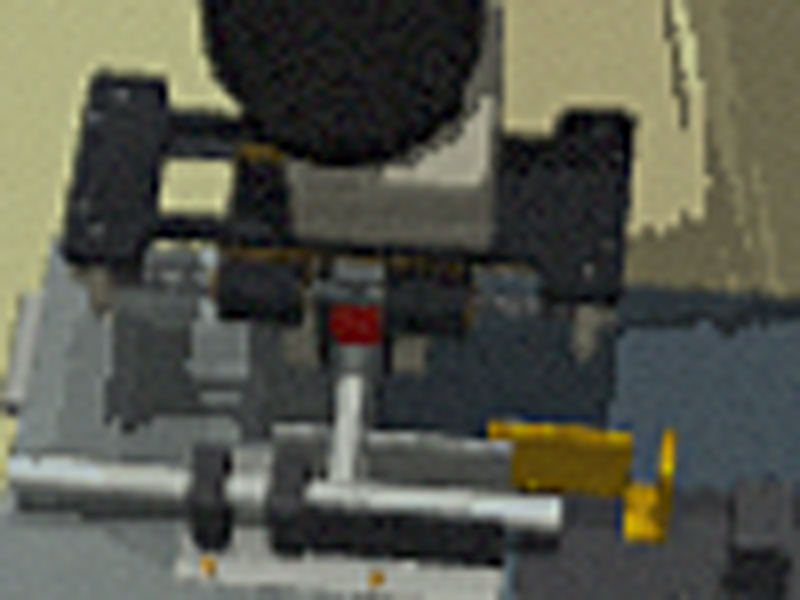

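The knob came up with the gripper. I continue to about 0.72 rad.

```bash
python3 -m inch '[{"ax":0,"ay":0,"az":0,"dx":3,"dy":0,"dz":-6,"fingers":10},{"ax":0,"ay":0,"az":0,"dx":6,"dy":0,"dz":-11,"fingers":10},{"ax":0,"ay":0,"az":0,"dx":10,"dy":0,"dz":-16,"fingers":10},{"ax":0,"ay":0,"az":0,"dx":15,"dy":0,"dz":-21,"fingers":10},{"ax":0,"ay":0,"az":0,"dx":18,"dy":0,"dz":-24,"fingers":10},{"ax":0,"ay":0,"az":0,"dx":20,"dy":0,"dz":-26,"fingers":10},{"ax":0,"ay":0,"az":0,"dx":20,"dy":0,"dz":-26,"fingers":10}]'
python3 - <<'E'
from h import *
s=snapshot("scene"); crop(s,(240,180),100,75,8,"pics/s7.png")
print(get_obs()["force"])
E
```

```text
clock: 7.18
tool_pos: [0.5441, -0.0731, 0.1519]
orientation: [180.0, -0.1, 1.9]
force: [-0.3, -3.2, -0.1]
opening: 0.0201
crop origin 190 142
[-0.70081682 -2.92916116 -0.41542454]
```

View pics/s7.png

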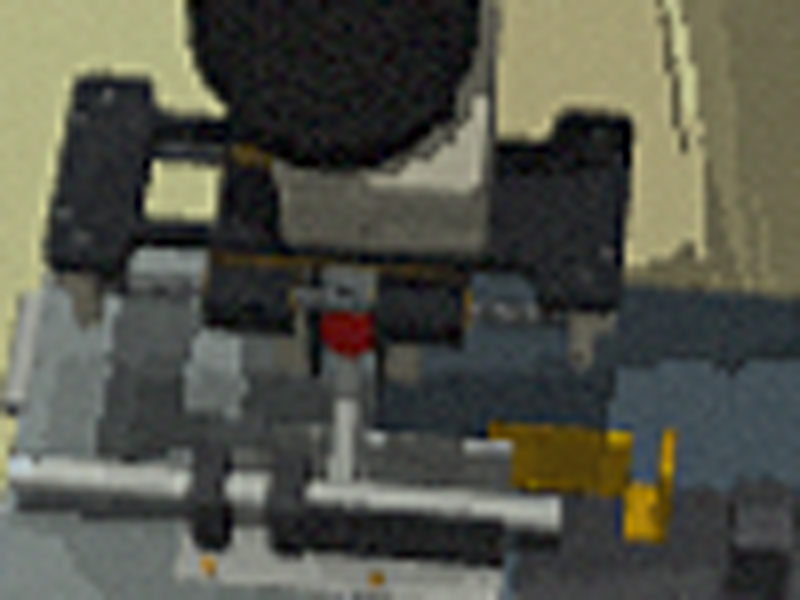

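The handle is raised. I slide the first 90 mm, well short of the estimated stop at about 110 mm.

```bash
python3 -m inch '[{"ax":0,"ay":0,"az":0,"dx":0,"dy":-5,"dz":0,"fingers":10},{"ax":0,"ay":0,"az":0,"dx":0,"dy":-13,"dz":0,"fingers":10},{"ax":0,"ay":0,"az":0,"dx":0,"dy":-23,"dz":0,"fingers":10},{"ax":0,"ay":0,"az":0,"dx":0,"dy":-33,"dz":0,"fingers":10},{"ax":0,"ay":0,"az":0,"dx":0,"dy":-43,"dz":0,"fingers":10},{"ax":0,"ay":0,"az":0,"dx":0,"dy":-51,"dz":0,"fingers":10},{"ax":0,"ay":0,"az":0,"dx":0,"dy":-57,"dz":0,"fingers":10},{"ax":0,"ay":0,"az":0,"dx":0,"dy":-60,"dz":0,"fingers":10}]'
python3 -m inch '[{"ax":0,"ay":0,"az":0,"dx":0,"dy":-5,"dz":0,"fingers":10},{"ax":0,"ay":0,"az":0,"dx":0,"dy":-11,"dz":0,"fingers":10},{"ax":0,"ay":0,"az":0,"dx":0,"dy":-17,"dz":0,"fingers":10},{"ax":0,"ay":0,"az":0,"dx":0,"dy":-23,"dz":0,"fingers":10},{"ax":0,"ay":0,"az":0,"dx":0,"dy":-27,"dz":0,"fingers":10},{"ax":0,"ay":0,"az":0,"dx":0,"dy":-30,"dz":0,"fingers":10},{"ax":0,"ay":0,"az":0,"dx":0,"dy":-30,"dz":0,"fingers":10}]'
python3 - <<'E'
from h import *
s=snapshot("scene"); crop(s,(250,190),100,75,8,"pics/s8.png")
s=snapshot("wrist"); cv2.imwrite("pics/w8.png",s["image"][:,:,::-1])
print(get_obs()["force"])
E
```

```text
clock: 8.22
tool_pos: [0.5416, -0.0126, 0.1515]
orientation: [-180.0, 0.0, 1.9]
force: [0.9, -4.9, -1.3]
opening: 0.0201
clock: 9.1
tool_pos: [0.5406, 0.0174, 0.1515]
orientation: [-180.0, -0.0, 1.9]
force: [0.3, -2.0, -2.2]
opening: 0.0204
crop origin 200 152
[-0.47649133  0.17675389 -1.73287974]
```

View pics/s8.png

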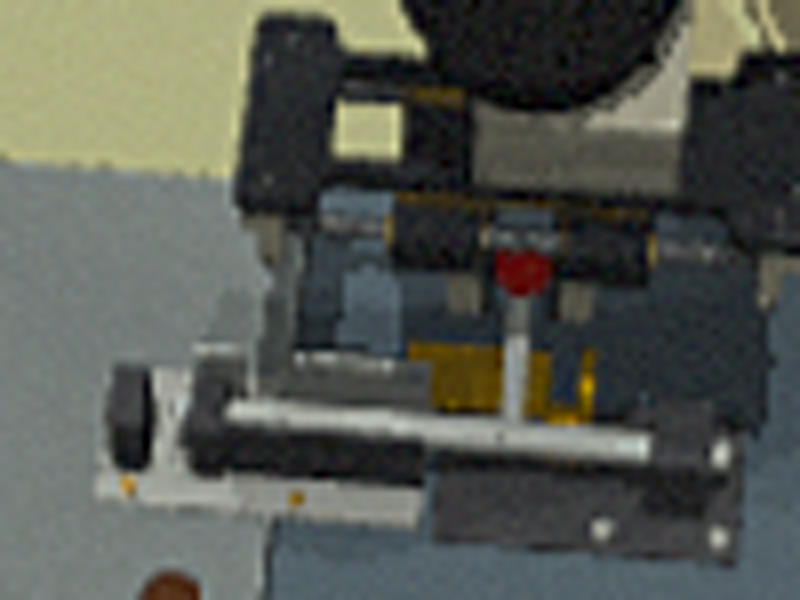

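View pics/w8.png

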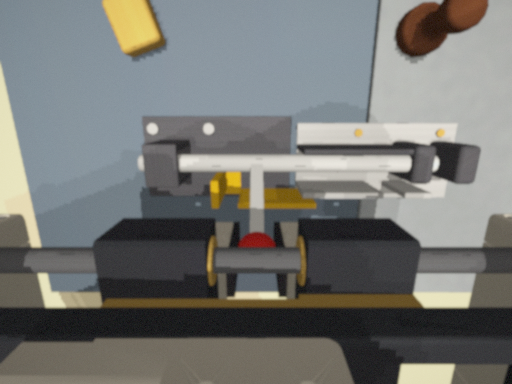

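The handle at column ~257 is still about 18 mm short of the stop (column ~222), which agrees with the estimate. I approach to about 6 mm, then creep.

```bash
python3 -m inch '[{"ax":0,"ay":0,"az":0,"dx":0,"dy":-3,"dz":0,"fingers":10},{"ax":0,"ay":0,"az":0,"dx":0,"dy":-6,"dz":0,"fingers":10},{"ax":0,"ay":0,"az":0,"dx":0,"dy":-8,"dz":0,"fingers":10},{"ax":0,"ay":0,"az":0,"dx":0,"dy":-10,"dz":0,"fingers":10},{"ax":0,"ay":0,"az":0,"dx":0,"dy":-11,"dz":0,"fingers":10}]'
for i in 1 ; do python3 -m inch '[{"ax":0,"ay":0,"az":0,"dx":0,"dy":-0.5,"dz":0,"fingers":10},{"ax":0,"ay":0,"az":0,"dx":0,"dy":-1,"dz":0,"fingers":10}]'; done
python3 - <<'E'
from h import *
s=snapshot("wrist"); crop(s,(256,190),130,90,6,"pics/w9.png")
print(get_obs()["force"])
E
```

```text
clock: 9.82
tool_pos: [0.5403, 0.028, 0.1516]
orientation: [180.0, -0.0, 1.9]
force: [0.7, -5.0, -3.1]
opening: 0.0198
clock: 10.07
tool_pos: [0.5402, 0.0289, 0.1515]
orientation: [180.0, 0.0, 1.9]
force: [1.4, -3.7, -2.7]
opening: 0.0203
crop origin 191 145
[ 1.45713877 -3.95423474 -2.75331683]
```

View pics/w9.png

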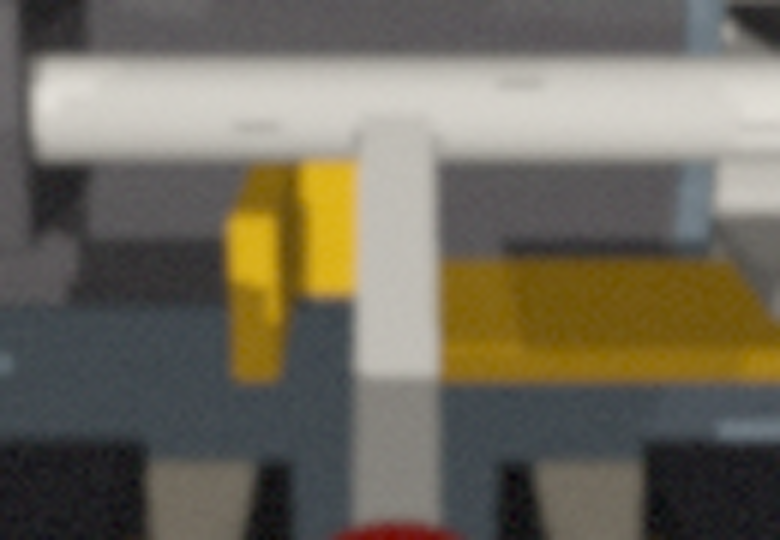

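The bar's left edge (357) is still about 75 crop pixels from the stop face (~282), or about 7 mm. I keep creeping.

```bash
python3 -m inch '[{"ax":0,"ay":0,"az":0,"dx":0,"dy":-1,"dz":0,"fingers":10},{"ax":0,"ay":0,"az":0,"dx":0,"dy":-2,"dz":0,"fingers":10},{"ax":0,"ay":0,"az":0,"dx":0,"dy":-3,"dz":0,"fingers":10},{"ax":0,"ay":0,"az":0,"dx":0,"dy":-4,"dz":0,"fingers":10}]'
for i in 1 ; do python3 -m inch '[{"ax":0,"ay":0,"az":0,"dx":0,"dy":-0.5,"dz":0,"fingers":10},{"ax":0,"ay":0,"az":0,"dx":0,"dy":-1,"dz":0,"fingers":10}]'; done
python3 - <<'E'
from h import *
s=snapshot("wrist"); crop(s,(256,190),130,90,6,"pics/w10.png")
print(get_obs()["force"])
E
```

```text
clock: 10.62
tool_pos: [0.5401, 0.033, 0.1515]
orientation: [-180.0, 0.0, 1.9]
force: [2.0, -4.4, -3.9]
opening: 0.0202
clock: 10.88
tool_pos: [0.5401, 0.0339, 0.1516]
orientation: [-180.0, -0.0, 1.9]
force: [1.7, -4.2, -3.1]
opening: 0.0199
crop origin 191 145
[ 1.50143803 -4.29553596 -3.14078481]
```

View pics/w10.png

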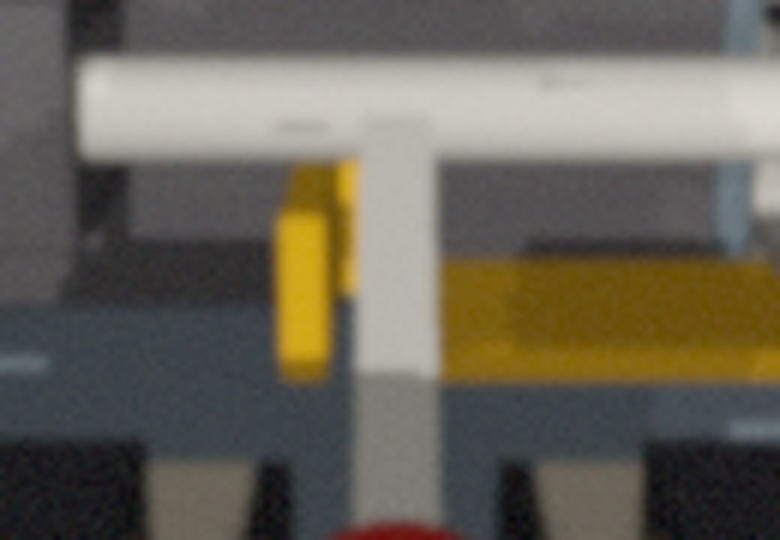

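The gap is now about 24 crop pixels, roughly 2.4 mm.

```bash
python3 -m inch '[{"ax":0,"ay":0,"az":0,"dx":0,"dy":-0.5,"dz":0,"fingers":10},{"ax":0,"ay":0,"az":0,"dx":0,"dy":-1,"dz":0,"fingers":10}]'; python3 -m inch '[{"ax":0,"ay":0,"az":0,"dx":0,"dy":-0.5,"dz":0,"fingers":10},{"ax":0,"ay":0,"az":0,"dx":0,"dy":-0.5,"dz":0,"fingers":10}]'
```

```text
clock: 11.18
tool_pos: [0.54, 0.0349, 0.1515]
orientation: [180.0, 0.0, 1.9]
force: [1.1, -3.7, -3.5]
opening: 0.02
clock: 11.42
tool_pos: [0.54, 0.0355, 0.1516]
orientation: [-180.0, -0.0, 1.9]
force: [0.7, -3.1, -4.2]
opening: 0.0203
```

```bash
python3 -m inch '[{"ax":0,"ay":0,"az":0,"dx":0,"dy":-0.5,"dz":0,"fingers":10},{"ax":0,"ay":0,"az":0,"dx":0,"dy":-0.5,"dz":0,"fingers":10}]'; python3 - <<'E'
from h import *
s=snapshot("wrist"); crop(s,(256,190),130,90,6,"pics/w11.png")
E
```

```text
clock: 11.68
tool_pos: [0.54, 0.036, 0.1515]
orientation: [-180.0, 0.0, 1.9]
force: [2.4, -3.8, -3.2]
opening: 0.0203
crop origin 191 145
```

View pics/w11.png

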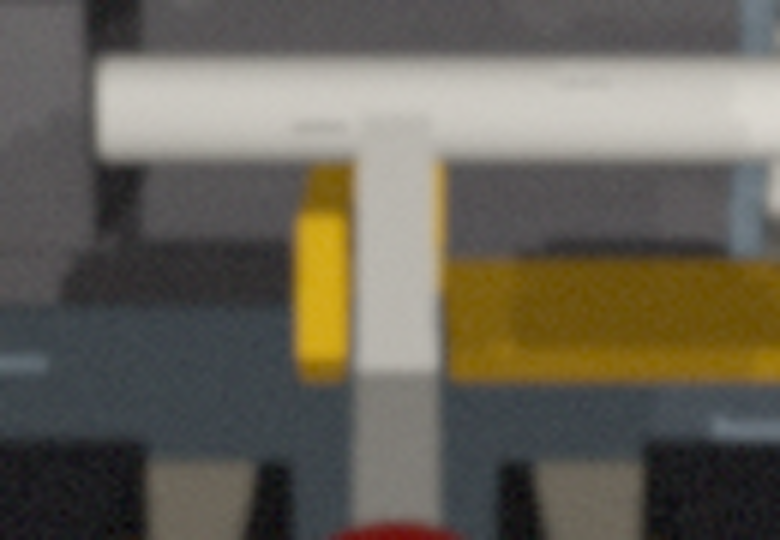

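```bash
python3 -m inch '[{"ax":0,"ay":0,"az":0,"dx":0,"dy":-0.5,"dz":0,"fingers":10},{"ax":0,"ay":0,"az":0,"dx":0,"dy":-0.5,"dz":0,"fingers":10}]'
```

```text
clock: 11.98
tool_pos: [0.54, 0.0364, 0.1515]
orientation: [-180.0, 0.0, 1.9]
force: [2.0, -4.6, -3.7]
opening: 0.02
```

```bash
python3 -m inch '[{"ax":0,"ay":0,"az":0,"dx":0,"dy":-0.4,"dz":0,"fingers":10},{"ax":0,"ay":0,"az":0,"dx":0,"dy":-0.4,"dz":0,"fingers":10}]'
```

```text
clock: 12.22
tool_pos: [0.54, 0.0368, 0.1516]
orientation: [-180.0, 0.0, 1.9]
force: [1.1, -3.7, -3.1]
opening: 0.0201
```

```bash
python3 -m inch '[{"ax":0,"ay":0,"az":0,"dx":0,"dy":-0.4,"dz":0,"fingers":10},{"ax":0,"ay":0,"az":0,"dx":0,"dy":-0.4,"dz":0,"fingers":10}]'; python3 - <<'E'
from h import *
s=snapshot("wrist"); crop(s,(256,190),130,90,6,"pics/w12.png"); print(get_obs()["force"])
E
```

```text
clock: 12.48
tool_pos: [0.5399, 0.0371, 0.1515]
orientation: [180.0, 0.0, 1.9]
force: [1.8, -4.2, -4.0]
opening: 0.0198
crop origin 191 145
[ 1.58517823 -4.75801193 -3.39409062]
```

View pics/w12.png

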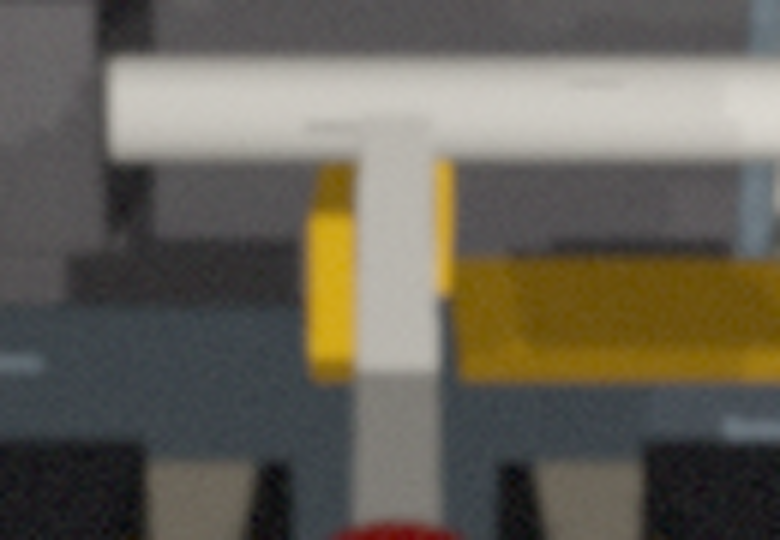

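Visually the gap is nearly nil. I keep feeling for contact in 0.4 mm steps.

```bash
python3 -m inch '[{"ax":0,"ay":0,"az":0,"dx":0,"dy":-0.4,"dz":0,"fingers":10},{"ax":0,"ay":0,"az":0,"dx":0,"dy":-0.4,"dz":0,"fingers":10}]'
```

```text
clock: 12.78
tool_pos: [0.5399, 0.0372, 0.1516]
orientation: [180.0, 0.0, 1.9]
force: [2.2, -6.7, -4.2]
opening: 0.0201
```

```bash
python3 -m inch '[{"ax":0,"ay":0,"az":0,"dx":0,"dy":-0.4,"dz":0,"fingers":10},{"ax":0,"ay":0,"az":0,"dx":0,"dy":-0.4,"dz":0,"fingers":10}]'
```

```text
clock: 13.02
tool_pos: [0.5399, 0.0373, 0.1515]
orientation: [179.9, 0.0, 1.9]
force: [2.9, -8.5, -4.0]
opening: 0.02
```

Contact: the force rose from about 4 to 8.5 N while y stopped at 0.0373. I ease back about 1 mm to centre in the play, then swing partway down.

```bash
python3 -m inch '[{"ax":0,"ay":0,"az":0,"dx":0,"dy":1,"dz":0,"fingers":10},{"ax":0,"ay":0,"az":0,"dx":0,"dy":1.7,"dz":0,"fingers":10},{"ax":0,"ay":0,"az":0,"dx":0,"dy":1.7,"dz":0,"fingers":10}]'; python3 -m inch '[{"ax":0,"ay":0,"az":0,"dx":-2.5,"dy":0,"dz":2.3,"fingers":10},{"ax":0,"ay":0,"az":0,"dx":-5,"dy":0,"dz":4.5,"fingers":10},{"ax":0,"ay":0,"az":0,"dx":-7.5,"dy":0,"dz":6.7,"fingers":10},{"ax":0,"ay":0,"az":0,"dx":-10,"dy":0,"dz":9,"fingers":10},{"ax":0,"ay":0,"az":0,"dx":-10,"dy":0,"dz":9,"fingers":10}]'
python3 - <<'E'
from h import *
s=snapshot("wrist"); crop(s,(256,190),130,90,6,"pics/w13.png"); print(get_obs()["force"])
E
```

```text
clock: 13.4
tool_pos: [0.54, 0.0369, 0.1515]
orientation: [-179.9, -0.0, 1.9]
force: [-0.3, 1.4, -3.2]
opening: 0.0201
clock: 14.02
tool_pos: [0.5308, 0.0365, 0.1427]
orientation: [-180.0, -0.1, 1.9]
force: [4.5, 3.5, -2.2]
opening: 0.0203
crop origin 191 145
[ 4.09290526  3.37284964 -2.54994106]
```

View pics/w13.png

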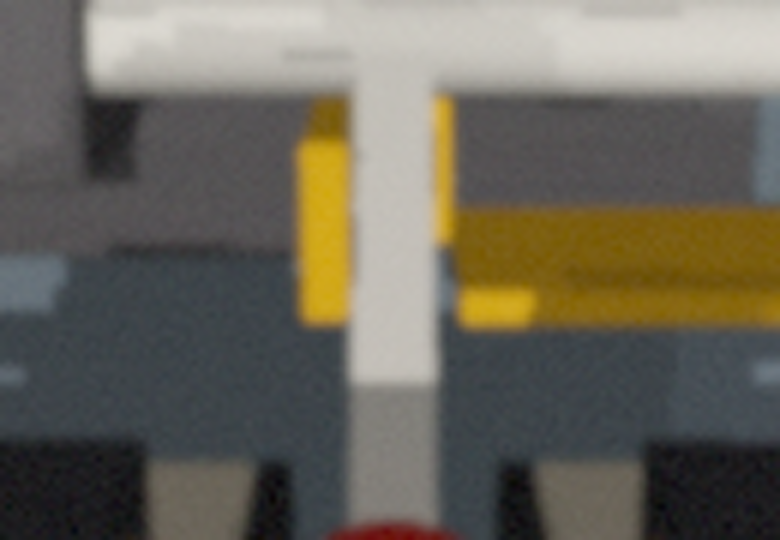

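The bar is still right against the stop, with ~2 mm clear on the wall side. I shift another millimetre to the near side and then lower further.

```bash
python3 -m inch '[{"ax":0,"ay":0,"az":0,"dx":0,"dy":0.6,"dz":0,"fingers":10},{"ax":0,"ay":0,"az":0,"dx":0,"dy":1.2,"dz":0,"fingers":10},{"ax":0,"ay":0,"az":0,"dx":0,"dy":1.2,"dz":0,"fingers":10}]'; python3 -m inch '[{"ax":0,"ay":0,"az":0,"dx":-2,"dy":0,"dz":2.5,"fingers":10},{"ax":0,"ay":0,"az":0,"dx":-4,"dy":0,"dz":5,"fingers":10},{"ax":0,"ay":0,"az":0,"dx":-4,"dy":0,"dz":5,"fingers":10}]'
python3 - <<'E'
from h import *
s=snapshot("wrist"); crop(s,(256,190),130,90,6,"pics/w14.png"); print(get_obs()["force"])
E
```

```text
clock: 14.45
tool_pos: [0.5308, 0.0354, 0.1426]
orientation: [-179.9, -0.1, 1.9]
force: [4.2, 3.8, -2.2]
opening: 0.0202
clock: 14.82
tool_pos: [0.5265, 0.0352, 0.1375]
orientation: [-180.0, -0.1, 1.9]
force: [3.2, 4.1, -3.2]
opening: 0.0196
crop origin 191 145
[ 3.14704575  4.29087311 -1.59222051]
```

View pics/w14.png

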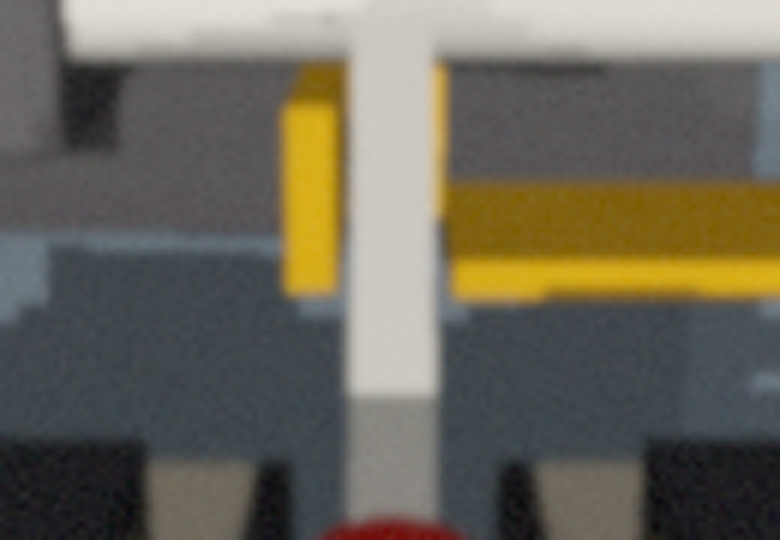

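Centred, with clearances of ~1 mm to both sides. I lower the rest of the way.

```bash
python3 -m inch '[{"ax":0,"ay":0,"az":0,"dx":-3.5,"dy":0,"dz":5.5,"fingers":10},{"ax":0,"ay":0,"az":0,"dx":-5.5,"dy":0,"dz":9,"fingers":10},{"ax":0,"ay":0,"az":0,"dx":-7.3,"dy":0,"dz":13,"fingers":10},{"ax":0,"ay":0,"az":0,"dx":-7.8,"dy":0,"dz":15,"fingers":10},{"ax":0,"ay":0,"az":0,"dx":-7.8,"dy":0,"dz":15,"fingers":10}]'
python3 -m inch '[{"ax":0,"ay":0,"az":0,"dx":-1,"dy":0,"dz":3,"fingers":10},{"ax":0,"ay":0,"az":0,"dx":-2,"dy":0,"dz":6,"fingers":10},{"ax":0,"ay":0,"az":0,"dx":-2.5,"dy":0,"dz":8,"fingers":10},{"ax":0,"ay":0,"az":0,"dx":-2.5,"dy":0,"dz":8,"fingers":10}]'
```

```text
clock: 15.5
tool_pos: [0.5179, 0.0344, 0.1222]
orientation: [180.0, 0.0, 1.9]
force: [3.1, 4.7, -0.3]
opening: 0.02
clock: 16.0
tool_pos: [0.5155, 0.0342, 0.1142]
orientation: [180.0, 0.0, 1.9]
force: [1.3, 3.9, 0.3]
opening: 0.0204
```

```bash
python3 -m inch '[{"ax":0,"ay":0,"az":0,"dx":0,"dy":0,"dz":0.8,"fingers":10},{"ax":0,"ay":0,"az":0,"dx":0,"dy":0,"dz":0.8,"fingers":10}]';python3 -m inch '[{"ax":0,"ay":0,"az":0,"dx":0,"dy":0,"dz":0.7,"fingers":10},{"ax":0,"ay":0,"az":0,"dx":0,"dy":0,"dz":0.7,"fingers":10}]'
python3 - <<'E'
from h import *
s=snapshot("wrist"); crop(s,(256,190),130,90,6,"pics/w15.png"); print(get_obs()["force"])
E
```

```text
clock: 16.25
tool_pos: [0.5153, 0.0342, 0.1136]
orientation: [180.0, 0.0, 1.9]
force: [-0.1, 3.9, 1.1]
opening: 0.0204
clock: 16.5
tool_pos: [0.5153, 0.0341, 0.113]
orientation: [180.0, 0.1, 1.9]
force: [-1.8, 4.0, 3.9]
opening: 0.02
crop origin 191 145
[-1.22301035  4.5827145   3.13994145]
```

View pics/w15.png

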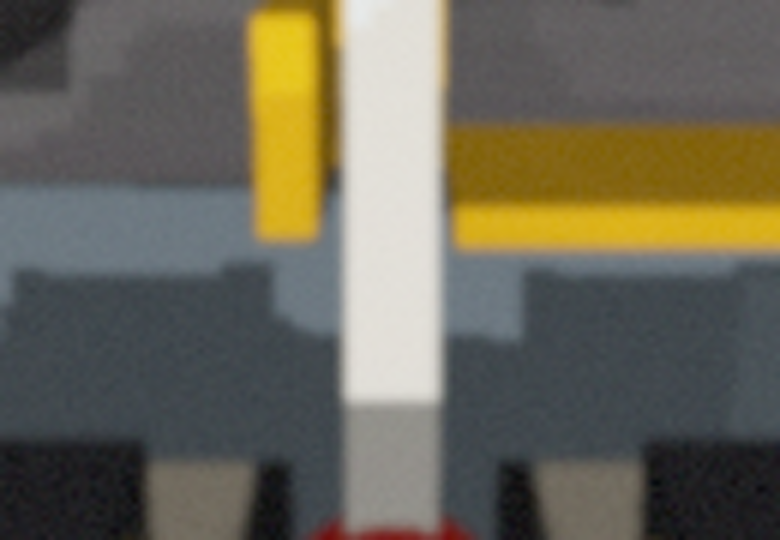

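The vertical force is rising and z is back at the starting level, so the handle is at the bottom. One small extra press, then I relieve the side preload and open.

```bash
python3 -m inch '[{"ax":0,"ay":0,"az":0,"dx":0,"dy":0,"dz":0.5,"fingers":10},{"ax":0,"ay":0,"az":0,"dx":0,"dy":0,"dz":0.5,"fingers":10}]'; python3 -m inch '[{"ax":0,"ay":0,"az":0,"dx":0,"dy":-0.7,"dz":-0.5,"fingers":10},{"ax":0,"ay":0,"az":0,"dx":0,"dy":-0.7,"dz":-0.5,"fingers":10}]';python3 -m inch '[{"ax":0,"ay":0,"az":0,"dx":0,"dy":-0.7,"dz":-0.5,"fingers":25},{"ax":0,"ay":0,"az":0,"dx":0,"dy":-0.7,"dz":-0.5,"fingers":35},{"ax":0,"ay":0,"az":0,"dx":0,"dy":-0.7,"dz":-0.5,"fingers":50},{"ax":0,"ay":0,"az":0,"dx":0,"dy":-0.7,"dz":-0.5,"fingers":50}]'
python3 - <<'E'
from h import *
s=snapshot("wrist"); cv2.imwrite("pics/w16.png",s["image"][:,:,::-1]); print(get_obs()["force"])
E
```

```text
clock: 16.8
tool_pos: [0.5153, 0.0341, 0.1127]
orientation: [180.0, 0.0, 1.9]
force: [-4.1, 2.8, 6.4]
opening: 0.0201
clock: 17.05
tool_pos: [0.5152, 0.0343, 0.1129]
orientation: [179.9, 0.1, 1.9]
force: [-2.6, -1.1, 3.9]
opening: 0.0201
clock: 17.55
tool_pos: [0.5158, 0.0358, 0.1135]
orientation: [-180.0, -0.0, 1.9]
force: [0.1, 0.1, 0.3]
opening: 0.0477
[-0.18031252  0.63625979  0.23119181]
```

View pics/w16.png

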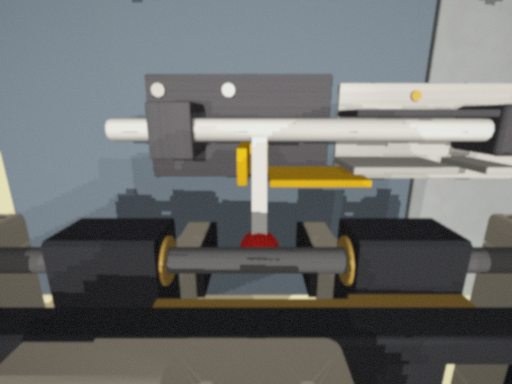

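The fingers are free of the ball. Now I retreat straight up and check.

```bash
python3 -m inch '[{"ax":0,"ay":0,"az":0,"dx":0,"dy":0,"dz":-10,"fingers":50},{"ax":0,"ay":0,"az":0,"dx":0,"dy":0,"dz":-25,"fingers":50},{"ax":0,"ay":0,"az":0,"dx":-5,"dy":0,"dz":-50,"fingers":50},{"ax":0,"ay":0,"az":0,"dx":-20,"dy":0,"dz":-80,"fingers":50},{"ax":0,"ay":0,"az":0,"dx":-40,"dy":0,"dz":-110,"fingers":50},{"ax":0,"ay":0,"az":0,"dx":-50,"dy":0,"dz":-120,"fingers":50},{"ax":0,"ay":0,"az":0,"dx":-50,"dy":0,"dz":-120,"fingers":50}]'
python3 - <<'E'
from h import *
s=snapshot("wrist"); cv2.imwrite("pics/w17.png",s["image"][:,:,::-1])
i=s["image"].astype(int);m=(i[:,:,0]>110)&(i[:,:,1]<60)&(i[:,:,2]<60); y,x=np.nonzero(m);print(x.mean(),y.mean(), onz(s,(x.mean(),y.mean()),.132))
u=(x.mean(),y.mean()); S=snapshot("scene"); crop(S,(255,200),120,90,6,"pics/s17.png")
i=S["image"].astype(int);m=(i[:,:,0]>120)&(i[:,:,1]<70)&(i[:,:,2]<70); y,x=np.nonzero(m);k=(abs(x-255)<60)&(abs(y-195)<40);print(k.sum())
if k.sum():
    w=(x[k].mean(),y[k].mean()); r=least_squares(lambda P:np.concatenate([proj(s,P)[0]-u,proj(S,P)[0]-w]),[.52,.03,.13]);print("knob tri",r.x,r.fun)
E
```

```text
clock: 18.48
tool_pos: [0.4657, 0.0343, 0.2347]
orientation: [-179.9, -0.1, 1.9]
force: [-0.0, 0.1, -1.2]
opening: 0.0498
258.1503957783641 139.54881266490764 [0.51512024 0.03571622 0.132     ]
crop origin 195 155
28
knob tri [0.51529728 0.03546575 0.13410213] [0.29357571 0.00487045 0.94544719 0.09016356]
```

View pics/w17.png

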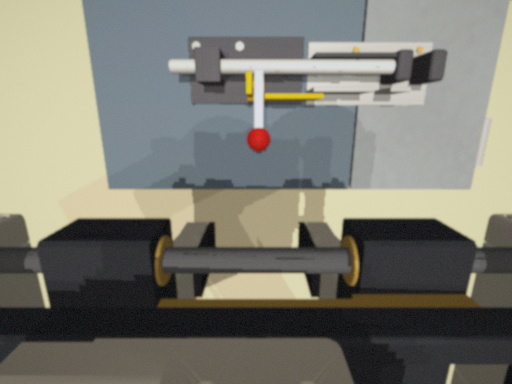

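View pics/s17.png

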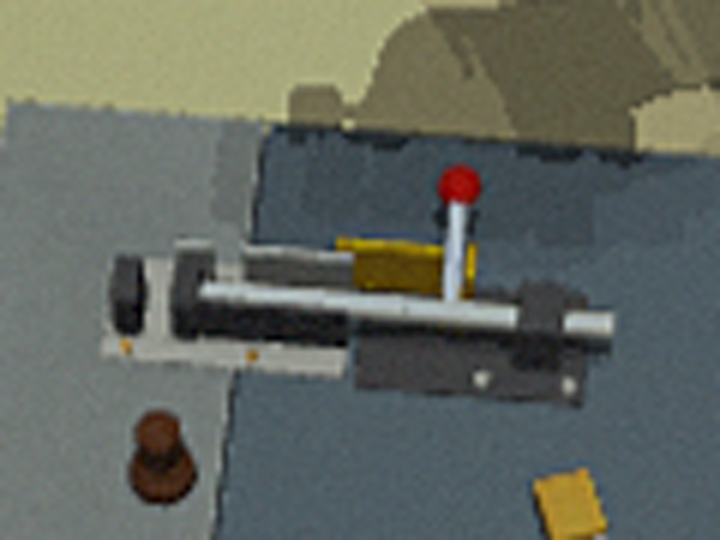

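The knob is down in the keeper notch, with triangulated z 0.134 (it read 0.137 when parked fully down, so within noise). The stamp and padlock haven't moved, and the arm is clear.

```bash
python3 -c "
from plant import *
print(close_job())"
```

```text
the job is handed in; nothing more can be done
None
```

The bolt is locked and the job is handed in, with the arm clear of everything at about 18.5 s of the 48 s limit.

- **Lift and slide:** I pinched the knob along the case's y axis, lifted the handle to about 0.7 rad and slid the bolt about 110 mm.
- **Finding the stop:** I crept up to the yellow stop in steps of about 0.4 mm. At contact the side force rose from about 4 N of rubbing to 8.5 N, so roughly 4–5 N on the stop, well under the 15 N limit.
- **Lowering:** I backed off to centre the bar in the notch and swung it down, pressing lightly to about 6 N until it bottomed out. Then I took off the side load, opened the fingers and went straight up.

**Last checks:** the pictures show the handle in the notch between the low wall and the stop. The knob's height reads 134 mm against 132 mm nominal; it read 137 mm when parked fully down, so this is within measurement error. The wrist force was about zero after release apart from a −1.2 N vertical reading at the end of the retreat, and the stamp and padlock looked unmoved. I did not look at the desk items again at the end.

**Disagreements:**
- The finger opening on the 22 mm knob read 20 mm throughout, but the grip never slipped.
- The camera-fitted case pose put the parked knob about 4 mm off along y from where the wrist picture showed it, so I worked from the wrist picture and from touch.
- The first move call was refused for a missing field and moved nothing.

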